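# Key a drive shaft into a sewing-machine pulley and hold it home

### The arm

A 6-joint arm with a two-finger parallel gripper is mounted at the origin on the work surface. World frame = base frame: x ahead of the robot, y to its left, z up, the work surface at z = 0. Lengths are in m, angles in rad, forces in N, time in s.
With the tool pointing down it reaches from about 0.35 to 0.975 m from the base axis. Payload 17.4 kg.
Tool frame: the origin (TCP) lies between the finger pads, 19 mm behind the fingertips; this is the grasp point; z points along the fingers, y is the line along which they close (so a half turn about z gives the same grasp; the last joint's range is limited). The gripper opens to 85 mm and grips with 20 to 120 N. Pads are 22 mm wide; open, the fingers measure 114 mm over their backs; the gripper's body (76 mm by 85 mm) begins 54 mm behind the grasp point. The pads swing forward as they close: fully open they stand 13 mm farther back than shut.
Start: joints at [-1.277, 0.116, 1.442, -0, 1.584, -0.038], TCP at [0.22, -0.638, 0.25] pointing down, gripper open.
Joint ranges: [-2.83, 2.83], [-0.83, 2.19], [0.07, 2.5], [-1.14, 4.28], [0.01, 3], [-2.97, 2.97]. Speed limits (rad/s): [1.89, 1.89, 2.22, 3.14, 3.14, 3.14].

### API

Orientations are given as a rotation vector (axis times angle).
In Python, from cell import manip gives the robot as it stands.
- The arm moves only by the shell command python3 -m jog 'ROWS'. ROWS is JSON, a list of rows, each a list of 3 entries, a list of its own where there are three numbers: the finger opening in mm, from 0 to 85.4, then the shift along the tool's x, y, z each as a share of 0.2 m, from -1 to 1, then the turn, a rotation vector about the tool's x, y, z each as a share of 180 degrees, from -1 to 1. A call has 1 to 20 rows; each row is the pose to reach, as a shift and turn from the pose commanded when the call began, along the tool's axes at that moment, turning the shorter way round; what a row does not reach only later rows make up. A row lasts 1/12 s, in which the tool goes at most 41.7 mm and 7.16 degrees, less where a joint would pass 70% of its speed; a pose out of reach is approached as far as the arm can. A call with a number of a shift or a turn outside -1 to 1 is refused whole. A call with a gripper value outside its range is refused whole. The fingers move at their own pace and stop on an object; the grip force is fixed at half the most. Time passes only in rows, so rows that repeat a pose let the fingers close. It gives the time, the measured TCP pose, the force, the opening and the grip force at its end, in the units of the state.
- manip.state(): the state, without advancing time (a new reading comes with each control period).
- manip.camera(name): name is "scene" or "top" or "wrist"; returns the picture (420x560x3 uint8, blue, green, red); there is no depth.
- manip.camera_params(name): a dict with "vfov" (degrees; the focal length in pixels is half the picture's height over the tangent of half this angle, whatever the lens; pixels are square), "cx", "cy" (the principal point, pixels), "xyz" and "orientation" of the camera in the world. Camera axes: x right, y down, z forward; pixel columns grow to the right and rows downward; lengths in m; the calibration is good to about 2 mm. A picture is of the moment at which its call begins: read the wrist's pose just before it. camera_params takes no time and is no camera call; for the wrist camera it gives the pose at the moment of the call.
- manip.close_job(): hands the job in; it is judged then, once.
The state is a dict: "time": time; "qpos": joint angles; "joint_velocities": joint speeds; "effort": joint torques, N m; "tool_pos": TCP position; "tool_rot": TCP orientation; "ft_force": force on the tool from outside, world axes, zero at the start; "wrist_torque": the same for the moment, N m; "opening": finger opening in m; "gripper_force": force on a finger pad.
Only numpy, scipy, OpenCV 4.12 (cv2) and the standard library are available. Lean on these libraries where they do the work, as an engineer would, in place of code of your own. Each camera call takes 0.05 s, during which the arm holds its last target. There are 200 camera calls.

### The job

Draw the steel drive shaft out of the wooden rack by its square head and put it nose first into the hub of the belt pulley, turning it until its key drops into the keyway, then keep pushing against the spring in the bore until the collar is fully home on the hub face. Finish while still gripping the square head and holding the shaft pressed home, so the retaining clip could be fitted from below; the spring lifts the shaft if you let up. Leave the hammer, the thread spool and the jar where they are.

Things in the scene. Friction and masses are not known exactly. Their poses are not given: they have to be found in the camera images.
- shaft: Loose steel drive shaft, about 280 g, 100 mm long, upright in the rack, nose down. Origin: centre of the nose tip; z up its axis. Round shank 20 mm in diameter, 48 mm long, its nose tapering from 13 mm over the first 7 mm. Brass key on the +x side, 7 mm wide, out to 14 mm from the axis, from 16 to 46 mm above the tip, hidden in the rack's hole at first.
- shaft_seat (a point): Centre of the underside of the shaft's round collar (38 mm in diameter, 6 mm thick), 48 mm above the nose tip, on the axis. Same axes as the shaft.
- shaft_head (a point): Middle of the shaft's dark square head: the place to grip, on the axis, 77 mm above the nose tip. The head is 26 x 26 mm with sides square to the shaft's x and y, and 46 mm high (54 to 100 mm above the tip). Red stripes on the head's top and side and on the collar mark the key side (+x).
- rack: Fixed light-wood block 80 x 80 x 60 mm, origin under its centre, z up. A round hole 31 mm in diameter and 53 mm deep in the middle of its top. The shaft's collar rests on the top face, its tip 12 mm above the table; it must rise 48 mm to come clear.
- rack_mouth (a point): Centre of the rack's hole at its top face, 60 mm above the table.
- pulley: Fixed aluminium belt pulley, hub up, on a dark steel plate 130 x 130 x 20 mm; origin under the plate on the bore's axis, z up. Rim 112 mm in diameter, top 54 mm above the table; blue side stops at +y and -y, 42 mm high. Hub 49 mm in diameter, top face at 80 mm. Bore 22 mm in diameter. A red stripe on the rim's top marks the keyway side (+x).
- hub_face (a point): Centre of the bore at the hub's top face, 80 mm above the table. Keyway on the bore's +x side, 10 mm wide, out to 16 mm from the axis, full depth. Unless the shaft's +x meets the pulley's +x within about 7 degrees, the key lands on this face with the tip 16 mm deep. Fully home the collar lies on this face, the tip 48 mm below it.
- thrust_pin (a joint): Travel of the spring-loaded brass pin in the bore, m: 0 at rest, about 0.008 with the shaft fully home, 0.012 at its stop. Its top rests 40 mm below the hub face; it needs about 7 N to start (more than the shaft's weight) and about 12 N with the shaft home.
- hammer: Bystander: hammer lying on the table, 260 mm long, handle towards -x of its frame.
- spool: Bystander: yellow thread spool standing on the table, 60 mm in diameter, 82 mm high, origin under its centre.
- jar: Bystander: amber jar with a black cap, 60 mm in diameter, 75 mm high, origin under its centre.
Not all that is in view belongs to the job. Of the things that look like the shaft, the larger one is meant. Leave any red look-alike of the rack alone.

How it is judged:
By the outcome, as a careful person would: the job done as asked, in the order asked, and still so for the second after the job is handed in, while the arm keeps its last pose, push and grip.
It also fails if it takes over 40 s, if anything falls off the work surface, if the arm or the gripper's body presses on something with over 40 N, if the wrist force passes 120 N, or if a joint passes its speed limit or range.

## Working session

There is one attempt and no reset: what is moved stays moved. The work goes in short steps, Python scripts to look and compute and a shell command to move; the robot and the scene stay as the last step left them, time stands still between calls to the robot, and variables do not carry over. Pictures are saved under pics/ and viewed, at most 10 in all, crops included, and the job is handed in when it is done.

```bash
mkdir -p pics; ls; python3 - <<'E'
from cell import manip
import cv2,numpy as np
s=manip.state();print(s)
for n in("scene","top"):
    im=manip.camera(n);cv2.imwrite(f"pics/{n}0.png",im);print(n,manip.camera_params(n))
print(manip.camera_params("wrist"))
E
```

```text
pics
{'time': 0.0, 'qpos': array([-1.27678393e+00,  1.16488502e-01,  1.44228813e+00, -5.21697954e-05,
        1.58401720e+00, -3.78502309e-02]), 'joint_velocities': array([-0.00224668, -0.0009291 , -0.00077542, -0.00053981, -0.00092992,
        0.00198578]), 'effort': array([ 2.32361526e-04, -7.31976485e+01, -6.32491565e+01,  4.43196848e-05,
        6.22151478e-03, -1.03983501e-05]), 'tool_pos': array([ 0.21981151, -0.63801453,  0.24924627]), 'tool_rot': array([-3.09727448e+00, -5.18703064e-01,  3.22154788e-04]), 'ft_force': array([ 0.19917858,  0.60435682, -0.46552579]), 'wrist_torque': array([ 0.03432999, -0.04531127,  0.00260188]), 'gripper_force': 0.0, 'opening': 0.0854171522036992}
scene {'vfov': 50.416706313406635, 'cx': 285.8760491743924, 'cy': 205.84152515222848, 'xyz': array([1.0263906 , 0.25361352, 0.72938011]), 'orientation': array([-1.25252678, -2.41813971,  0.81866215])}
top {'vfov': 45.810881887691004, 'cx': 282.1743987156739, 'cy': 214.9393330984904, 'xyz': array([ 0.44271708, -0.00763368,  1.06400215]), 'orientation': array([-2.15912317,  2.12362505, -0.17401117])}
{'vfov': 68.68645028170161, 'cx': 276.2445312742838, 'cy': 211.82697493332583, 'xyz': array([ 0.28358325, -0.61378356,  0.37433155]), 'orientation': array([ 2.37150418, -1.69158823, -0.23200669])}
```

View pics/scene0.png

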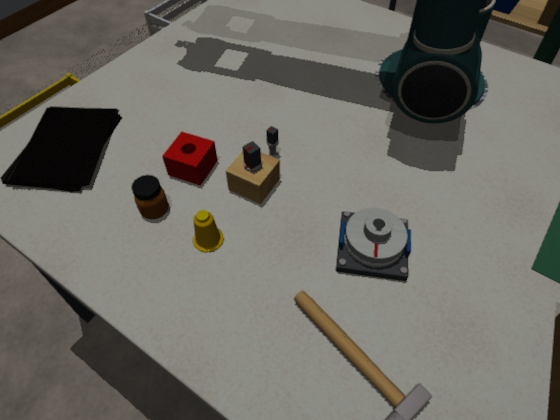

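View pics/top0.png

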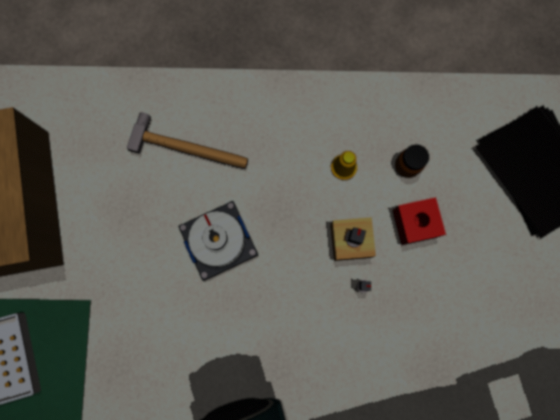

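The scene view shows the rack at about (253,175) with the shaft head at (252,155), the smaller decoy at (272,135) and the pulley at (377,240). In the top view the rack is at (353,238), the head at (356,237) and the pulley at (213,238), with its red stripe at (207,220).

```bash
cat > h.py <<'E'
import numpy as np,cv2
from cell import manip
from scipy.spatial.transform import Rotation as R
def ray(p,uv):
    f=210/np.tan(np.radians(p['vfov'])/2)
    d=np.c_[(np.atleast_2d(uv)-[p['cx'],p['cy']])/f,np.ones(len(np.atleast_2d(uv)))]
    return p['xyz'],R.from_rotvec(p['orientation']).apply(d)
def onz(p,uv,z):
    o,d=ray(p,uv);return o+d*((z-o[2])/d[:,2])[:,None]
def tri(rs):
    A=0;b=0
    for o,d in rs:
        d=d/np.linalg.norm(d);M=np.eye(3)-np.outer(d,d);A=A+M;b=b+M@o
    return np.linalg.solve(A,b)
def proj(p,X):
    f=210/np.tan(np.radians(p['vfov'])/2)
    c=R.from_rotvec(p['orientation']).inv().apply(np.atleast_2d(X)-p['xyz'])
    return c[:,:2]/c[:,2:]*f+[p['cx'],p['cy']]
def grab(n):
    p=manip.camera_params(n);return p,manip.camera(n)
def togo(xyz,yaw):
    """shift/turn shares to reach TCP xyz pointing down, tool x at yaw"""
    s=manip.state();T=R.from_rotvec(s['tool_rot'])
    G=R.from_euler('z',yaw)*R.from_euler('x',np.pi)
    return T.inv().apply(np.array(xyz)-s['tool_pos'])/.2,(T.inv()*G).as_rotvec()/np.pi
E
python3 - <<'E'
from h import *
p=manip.camera_params("top");im=cv2.imread("pics/top0.png");hsv=cv2.cvtColor(im,cv2.COLOR_BGR2HSV)
red=cv2.inRange(hsv,(0,130,60),(8,255,255))|cv2.inRange(hsv,(172,130,60),(180,255,255))
n,l,st,c=cv2.connectedComponentsWithStats(red)
for i in range(1,n):
    if st[i,4]>5:print(c[i],st[i,4],onz(p,c[i],.054)[0],onz(p,c[i],.112)[0])
for r in[(213,238),(215,237)]:print('hub',onz(p,r,.08))
print('head',onz(p,(356,237),.112),'rack',onz(p,(353,239),.06))
s=manip.state();print(R.from_rotvec(s['tool_rot']).as_matrix())
cv2.imwrite("pics/c1.png",np.hstack([cv2.resize(im[190:290,165:265],(400,400),interpolation=2),cv2.resize(im[190:290,310:410],(400,400),interpolation=2)]))
E
```

```text
[421.33740129 220.05025126] 1393 [ 0.59748627 -0.29747181  0.054     ] [ 0.58859855 -0.28082768  0.112     ]
[207.  219.5] 18 [0.59114359 0.14317476 0.054     ] [0.5826201  0.13451449 0.112     ]
[358.7  231.45] 20 [ 0.57167905 -0.16828794  0.054     ] [ 0.56427333 -0.15906227  0.112     ]
[368.  285.5] 6 [ 0.46230384 -0.18615149  0.054     ] [ 0.46117906 -0.17589999  0.112     ]
hub [[0.55035228 0.12589325 0.08      ]]
hub [[0.55241724 0.12199465 0.08      ]]
head [[ 0.55340693 -0.15376668  0.112     ]] rack [[ 0.55526431 -0.15561999  0.06      ]]
[[ 9.45472177e-01  3.25702751e-01 -2.84528238e-04]
 [ 3.25702869e-01 -9.45471621e-01  1.02762084e-03]
 [ 6.56855604e-05 -1.06425858e-03 -9.99999432e-01]]
```

View pics/c1.png

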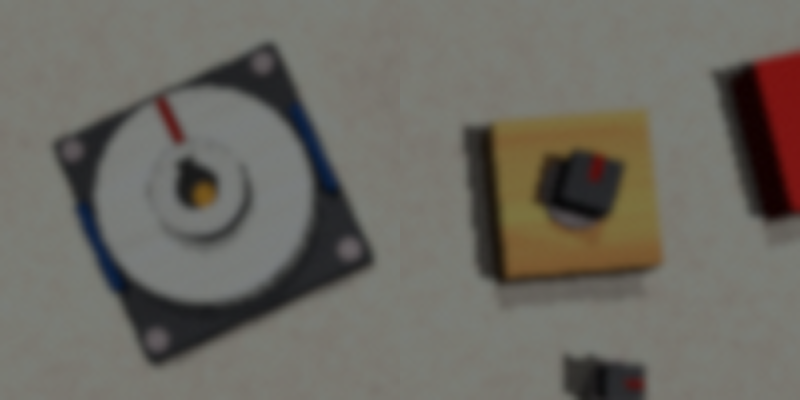

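The crop shows the pulley stripe pointing up and left, so its +x is roughly +26°. The head stripe points up and slightly right, so the shaft is at roughly -17°. I'll move closer, stopping over the rack first and then the pulley, to measure with the wrist camera.

```bash
python3 - <<'E'
from h import *
p=manip.camera_params("wrist");s=manip.state();T=R.from_rotvec(s['tool_rot']).inv()
print(T.apply(p['xyz']-s['tool_pos']),T.apply(R.from_rotvec(p['orientation']).apply([0,0,1])))
print(togo((.50,-.15,.30),0))
E
```

```text
[ 0.06820723 -0.00230775 -0.12500629] [-2.67491167e-01 -3.57170667e-04  9.63560246e-01]
(array([ 2.11937   , -1.85117651, -0.25129884]), array([-3.39119532e-04,  3.54771054e-05,  1.05600910e-01]))
```

```bash
python3 -m jog '[[85,[1,-0.85,-0.1],[0,0,0]],[85,[1,-0.85,-0.1],[0,0,0]],[85,[1,-0.85,-0.1],[0,0,0]],[85,[1,-0.85,-0.1],[0,0,0]],[85,[1,-0.85,-0.1],[0,0,0]],[85,[1,-0.85,-0.1],[0,0,0]],[85,[1,-0.85,-0.1],[0,0,0]],[85,[1,-0.85,-0.1],[0,0,0]]]' && python3 -c "
from h import *
print(togo((.54,-.15,.27),-.3))"
```

```text
time: 0.77
tool_pos: [0.3551, -0.4099, 0.2706]
tool_rot: [3.097, 0.524, 0.001]
ft_force: [-0.3, 0.3, -1.0]
opening: 0.0851
gripper_force: 0.0
(array([ 1.30052485, -0.92334032,  0.00344226]), array([ 1.64035280e-04, -3.13690616e-04,  2.02141545e-01]))
```

```bash
python3 -m jog '[[85,[0.65,-0.45,0],[0,0,0.1]],[85,[1,-0.9,0],[0,0,0.2]],[85,[1,-0.9,0],[0,0,0.2]],[85,[1,-0.9,0],[0,0,0.2]],[85,[1,-0.9,0],[0,0,0.2]],[85,[1,-0.9,0],[0,0,0.2]],[85,[1,-0.9,0],[0,0,0.2]],[85,[1,-0.9,0],[0,0,0.2]]]' && python3 - <<'E'
from h import *
print(togo((.54,-.15,.27),-.3))
p,im=grab("wrist");cv2.imwrite("pics/w1.png",im);np.save("w1.npy",p,allow_pickle=True)
E
```

```text
time: 1.43
tool_pos: [0.486, -0.173, 0.2696]
tool_rot: [-3.107, 0.459, 0.0]
ft_force: [-1.3, -1.6, 0.0]
opening: 0.0848
gripper_force: 0.0
(array([ 0.22526032, -0.18794626, -0.00174257]), array([-0.00042529,  0.00011204,  0.00219462]))
```

View pics/w1.png

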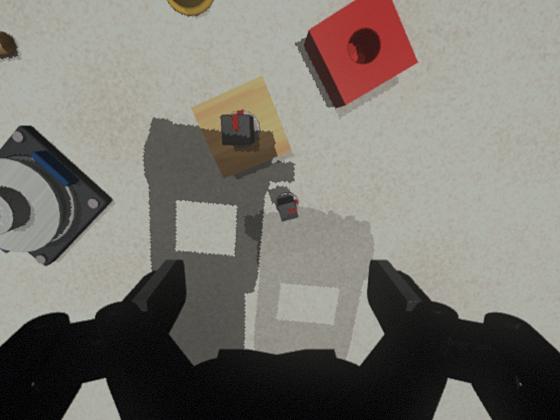

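The wrist view shows the head at (237,130), nearly square to the tool at yaw -0.3 with its red stripe pointing up, and the pulley at the left edge. Next I'll look at the pulley.

```bash
python3 -c "
from h import *
print(togo((.53,.11,.27),-.3),togo((.53,.11,.27),.45))"; python3 -m jog '[[85,[0,-0.5,0],[0,0,0]],[85,[0,-1,0],[0,0,0]],[85,[0,-1,0],[0,0,0]],[85,[0,-1,0],[0,0,0]],[85,[0,-1,0],[0,0,0]],[85,[0,-1,0],[0,0,0]],[85,[0,-1,0],[0,0,0]]]' && python3 -c "
from h import *
print(togo((.53,.11,.27),-.3))"
```

```text
(array([-0.19636359, -1.42967252, -0.00172092]), array([-6.67091385e-05,  2.00696868e-04,  2.32198386e-03])) (array([-0.19636359, -1.42967252, -0.00172092]), array([-1.38749893e-04,  1.66107422e-04, -2.36410422e-01]))
time: 2.07
tool_pos: [0.5428, 0.0143, 0.2694]
tool_rot: [3.107, -0.461, -0.002]
ft_force: [-1.0, -0.1, -0.6]
opening: 0.0852
gripper_force: 0.0
(array([-0.20052797, -0.4391696 , -0.00301099]), array([0.0002025 , 0.00029318, 0.0016374 ]))
```

```bash
python3 -m jog '[[85,[-0.2,-0.44,0],[0,0,0]],[85,[-0.2,-0.44,0],[0,0,0]],[85,[-0.2,-0.44,0],[0,0,0]],[85,[-0.2,-0.44,0],[0,0,0]],[85,[-0.2,-0.44,0],[0,0,0]],[85,[-0.2,-0.44,0],[0,0,0]]]' && python3 - <<'E'
from h import *
s=manip.state();print(np.abs(s['joint_velocities']).max())
p,im=grab("wrist");cv2.imwrite("pics/w2.png",im);np.save("w2.npy",p,allow_pickle=True)
E
```

```text
time: 2.57
tool_pos: [0.5302, 0.1084, 0.2699]
tool_rot: [3.106, -0.466, 0.0]
ft_force: [-0.2, -0.1, 0.5]
opening: 0.0851
gripper_force: 0.0
0.006518761148349217
```

View pics/w2.png

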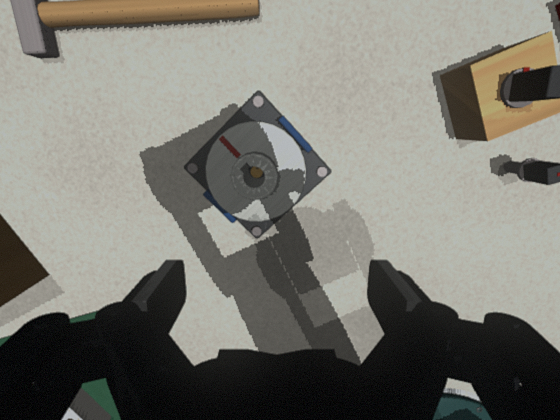

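The wrist view shows the whole pulley: plate bolts at about (258,100), (193,169), (323,172) and (257,231), hub centre near (255,173), and the red stripe at (230,147).

```bash
python3 - <<'E'
from h import *
p=np.load("w2.npy",allow_pickle=True).item();im=cv2.imread("pics/w2.png");g=cv2.cvtColor(im,6)
B=[]
for u,v in[(258,100),(193,169),(257,231),(323,172)]:
    w=g[v-7:v+8,u-7:u+8].astype(float);m=w>(w.min()+w.max())/2
    n,l,st,c=cv2.connectedComponentsWithStats(m.astype(np.uint8))
    i=1+np.argmin(np.linalg.norm(c[1:]-7,axis=1));B.append([u-7+c[i][0],v-7+c[i][1]]);print(B[-1],st[i,4])
for z in(.02,.024):
    W=onz(p,B,z)[:,:2];c=W.mean(0)
    print(z,c,np.degrees(np.arctan2(*(W-c).T[::-1])),np.linalg.norm(W-c,axis=1))
hsv=cv2.cvtColor(im,cv2.COLOR_BGR2HSV)
red=cv2.inRange(hsv,(0,120,40),(8,255,255))|cv2.inRange(hsv,(172,120,40),(180,255,255))
red[:120]=0;red[180:]=0;red[:,:200]=0;red[:,270:]=0
q=onz(p,np.argwhere(red)[:,::-1].astype(float),.054)[:,:2]
d=q.mean(0)-c;print('stripe',len(q),q.mean(0),np.degrees(np.arctan2(d[1],d[0])),np.linalg.norm(d))
vx=np.linalg.svd(q-q.mean(0))[2][0];print('axis',np.degrees(np.arctan2(vx[1],vx[0])))
# predicted hub circle drawn for check, and head in w1
o=im.copy()
for z,r in((.08,.0245),(.08,.011),(.054,.056)):
    t=np.linspace(0,6.28,60);X=np.c_[c[0]+r*np.cos(t),c[1]+r*np.sin(t),0*t+z]
    cv2.polylines(o,[np.round(proj(p,X)*16).astype(int)],True,(0,255,0),1,cv2.LINE_AA,4)
o=cv2.resize(o[90:250,175:335],(400,400),interpolation=2)
p1=np.load("w1.npy",allow_pickle=True).item();im1=cv2.imread("pics/w1.png")
cv2.imwrite("pics/c2.png",np.hstack([o,cv2.resize(im1[80:180,185:285],(400,400),interpolation=2)]))
E
```

```text
[np.float64(257.67045454545456), np.float64(100.8409090909091)] 88
[np.float64(191.96875), np.float64(167.828125)] 64
[np.float64(256.3061224489796), np.float64(231.0612244897959)] 49
[np.float64(321.79487179487177), np.float64(171.43589743589743)] 78
0.02 [0.55308398 0.12818194] [ -18.63446705   71.31756637  161.33049573 -108.68780676] [0.07915795 0.07912817 0.0791505  0.07917658]
0.024 [0.5535276  0.12778493] [ -18.63446705   71.31756637  161.33049573 -108.68780676] [0.07831343 0.07828397 0.07830606 0.07833186]
stripe 104 [0.58942852 0.14575672] 26.59227225300315 0.04014799476242074
axis -154.0000760945747
```

View pics/c2.png

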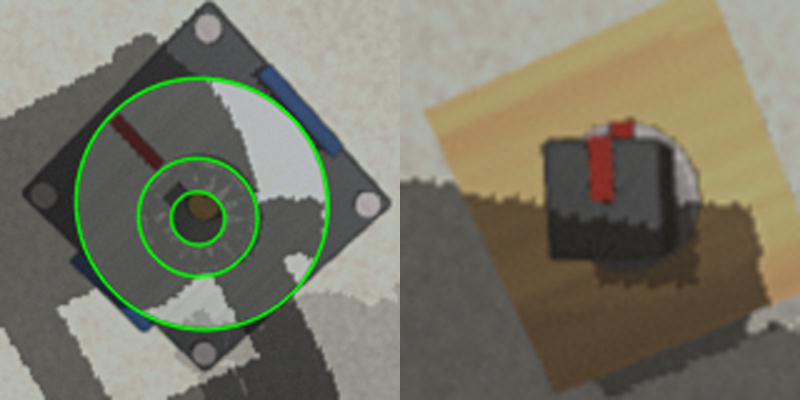

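The overlay fits the rim and hub, giving a bore at about (0.553, 0.128) and a pulley yaw of 26.3°. In the right half of the crop the head's top face carries a red stripe near column 600. I'll go back over the shaft.

```bash
python3 -c "
from h import *
print(togo((.54,-.155,.27),-.3))"; python3 -m jog '[[85,[0.2,0.5,0],[0,0,0]],[85,[0.4,0.95,0],[0,0,0]],[85,[0.4,0.95,0],[0,0,0]],[85,[0.4,0.95,0],[0,0,0]],[85,[0.4,0.95,0],[0,0,0]],[85,[0.4,0.95,0],[0,0,0]],[85,[0.4,0.95,0],[0,0,0]],[85,[0.4,0.95,0],[0,0,0]]]' && python3 -c "
from h import *
print(togo((.54,-.155,.27),-.3))"
```

```text
(array([4.33648623e-01, 1.24448422e+00, 2.76950793e-04]), array([ 1.23426721e-04, -3.19728706e-05,  5.45540836e-04]))
time: 3.28
tool_pos: [0.5507, -0.096, 0.2699]
tool_rot: [-3.107, 0.467, 0.0]
ft_force: [-0.4, 0.6, 0.0]
opening: 0.0853
gripper_force: 0.0
(array([ 0.03573457,  0.29786167, -0.00054894]), array([-2.24281891e-05,  9.38781392e-05,  4.73481476e-04]))
```

```bash
python3 -m jog '[[85,[0.04,0.3,0],[0,0,0]],[85,[0.04,0.3,0],[0,0,0]],[85,[0.04,0.3,0],[0,0,0]],[85,[0.04,0.3,0],[0,0,0]]]' && python3 - <<'E'
from h import *
p,im=grab("wrist");cv2.imwrite("pics/w3.png",im);np.save("w3.npy",p,allow_pickle=True)
c=proj(p,(.555,-.154,.112))[0].astype(int);print(c)
o=im[c[1]-75:c[1]+75,c[0]-100:c[0]+100];cv2.imwrite("pics/c3.png",cv2.resize(o,None,fx=4,fy=4,interpolation=2))
E
```

```text
time: 3.62
tool_pos: [0.5409, -0.1546, 0.2701]
tool_rot: [-3.107, 0.465, -0.0]
ft_force: [0.8, 0.8, 0.3]
opening: 0.085
gripper_force: 0.0
[273 185]
```

View pics/c3.png

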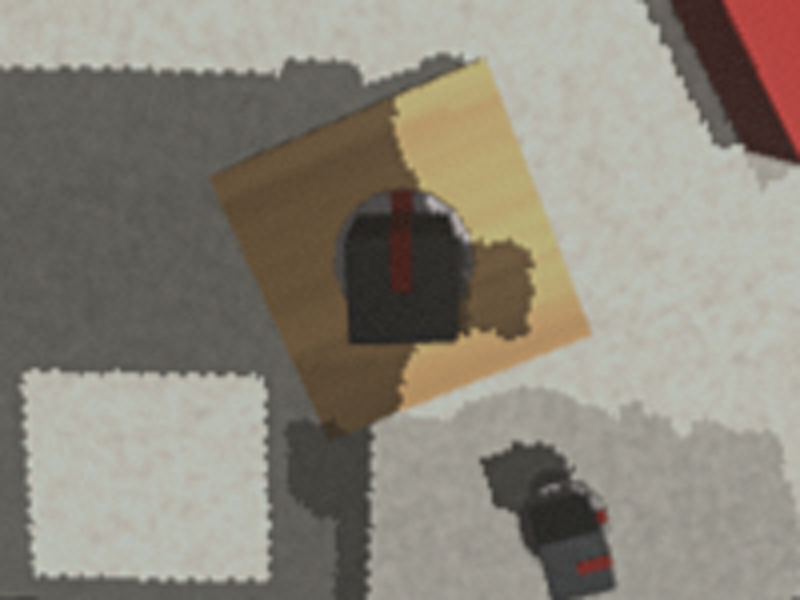

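The crop shows the head's top face spanning columns 349–461 with its lower edge at row 343. The stripe points straight up the image (tool +x), so the tool yaw already matches. Next I'll fit this precisely.

```bash
python3 - <<'E'
from h import *
p=np.load("w3.npy",allow_pickle=True).item();im=cv2.imread("pics/w3.png")
hsv=cv2.cvtColor(im,cv2.COLOR_BGR2HSV);g=hsv[...,2].astype(float)
u0,v0=173,110
# bottom edge, left/right edges of the top face (subpixel gradient peak)
def peak(a):
    d=np.abs(np.diff(a));i=d.argmax();k=slice(max(i-2,0),i+3);return (d[k]*np.arange(len(d))[k]).sum()/d[k].sum()+.5
bot=np.array([[u,190+peak(g[190:202,u])] for u in range(264,286)])
L=np.array([[255+peak(g[v,255:267]),v] for v in range(180,194)]);Rr=np.array([[283+peak(g[v,283:297]),v] for v in range(180,194)])
for n,e in(("bot",bot),("L",L),("R",Rr)):
    W=onz(p,e,.112)[:,:2];m=np.median(W,0);d=cv2.fitLine(W.astype(np.float32),cv2.DIST_HUBER,0,.01,.01).ravel()
    print(n,np.median(e,0),d[2:],np.degrees(np.arctan2(d[1],d[0])))
red=cv2.inRange(hsv,(0,120,40),(8,255,255))|cv2.inRange(hsv,(172,120,40),(180,255,255))
q=np.argwhere(red[168:200,255:292])[:,::-1]+[255,168.];W=onz(p,q[q[:,1]>169],.112)[:,:2]
d=cv2.fitLine(W.astype(np.float32),2,0,.01,.01).ravel();print('stripe',d,np.degrees(np.arctan2(d[1],d[0])))
T=R.from_rotvec(manip.state()['tool_rot'])
cb=onz(p,[(L[:,0].mean()+Rr[:,0].mean())/2,np.median(bot[:,1])],.112)[0]
c=cb+T.apply([.013,0,0]);print('centre',c,'width',np.linalg.norm(onz(p,[L[:,0].mean(),187],.112)-onz(p,[Rr[:,0].mean(),187],.112)))
print(togo([c[0],c[1],.089],-.3))
E
```

```text
bot [274.5        195.53379858] [ 0.5457417  -0.15274993] 74.48208
L [259.27777778 186.5       ] [ 0.558301   -0.14077586] -11.264159
R [289.23757003 186.5       ] [ 0.5501839  -0.16759188] -20.042215
stripe [ 0.955121   -0.29621604  0.56401134 -0.1561384 ] -17.230469
centre [ 0.55846227 -0.15552084  0.11199998] width 0.028147005802541116
(array([ 0.08553813, -0.0178288 ,  0.90528932]), array([-9.05156442e-05,  6.75187090e-07,  1.19639275e-03]))
```

```bash
python3 -m jog '[[85,[0.086,-0.018,0],[0,0,0]],[85,[0.086,-0.018,0.2],[0,0,0]],[85,[0.086,-0.018,0.4],[0,0,0]],[85,[0.086,-0.018,0.6],[0,0,0]],[85,[0.086,-0.018,0.75],[0,0,0]],[85,[0.086,-0.018,0.85],[0,0,0]],[85,[0.086,-0.018,0.9],[0,0,0]],[85,[0.086,-0.018,0.9],[0,0,0]],[60,[0.086,-0.018,0.9],[0,0,0]],[40,[0.086,-0.018,0.9],[0,0,0]],[28,[0.086,-0.018,0.9],[0,0,0]],[20,[0.086,-0.018,0.9],[0,0,0]],[20,[0.086,-0.018,0.9],[0,0,0]],[20,[0.086,-0.018,0.9],[0,0,0]]]'; python3 -c "
from h import *
s=manip.state();print(s['wrist_torque'],s['tool_pos'])"
```

```text
time: 4.83
tool_pos: [0.5589, -0.1564, 0.0911]
tool_rot: [3.107, -0.464, 0.002]
ft_force: [-2.0, 1.7, 5.6]
opening: 0.0253
gripper_force: 58.7
[0.23518135 0.18686627 0.04606141] [ 0.55891719 -0.15638347  0.09108414]
```

```bash
python3 -m jog '[[20,[0,0,-0.05],[0,0,0]],[20,[0,0,-0.12],[0,0,0]],[20,[0,0,-0.2],[0,0,0]],[20,[0,0,-0.3],[0,0,0]],[20,[0,0,-0.45],[0,0,0]],[20,[0,0,-0.6],[0,0,0]],[20,[0,0,-0.7],[0,0,0]],[20,[0,0,-0.7],[0,0,0]],[20,[0,0,-0.7],[0,0,0]]]'; python3 -c "
from h import *
s=manip.state();print(s['wrist_torque']);print(togo((.5533,.128,.20),np.radians(26.3)))"
```

```text
time: 5.58
tool_pos: [0.5588, -0.1564, 0.2318]
tool_rot: [3.107, -0.464, 0.004]
ft_force: [0.4, -0.2, -3.7]
opening: 0.0251
gripper_force: 59.4
[-0.01663376  0.00580737  0.03907874]
(array([-0.44221663, -1.35186442,  0.15757268]), array([ 0.00034017, -0.00076136, -0.24051914]))
```

```bash
python3 -m jog '[[20,[-0.08,-0.25,0],[0,0,-0.03]],[20,[-0.16,-0.5,0],[0,0,-0.06]],[20,[-0.32,-0.98,0],[0,0,-0.1]],[20,[-0.32,-0.98,0],[0,0,-0.14]],[20,[-0.32,-0.98,0],[0,0,-0.18]],[20,[-0.32,-0.98,0],[0,0,-0.24]],[20,[-0.32,-0.98,0],[0,0,-0.24]],[20,[-0.32,-0.98,0],[0,0,-0.24]],[20,[-0.32,-0.98,0],[0,0,-0.24]]]'; python3 - <<'E'
from h import *
print(togo((.5533,.128,.20),np.radians(26.3)))
im={}
for n in("wrist","scene","top"):
    p,i=grab(n);cv2.imwrite(f"pics/{n}4.png",i);np.save(f"{n}4.npy",p,allow_pickle=True)
E
```

```text
time: 6.33
tool_pos: [0.5542, 0.0499, 0.2289]
tool_rot: [-3.06, -0.709, 0.003]
ft_force: [-0.2, 0.4, -2.2]
opening: 0.0255
gripper_force: 60.4
(array([ 0.16776417, -0.3527176 ,  0.1443273 ]), array([-0.00021179,  0.00051469, -0.00126544]))
```

View pics/wrist4.png

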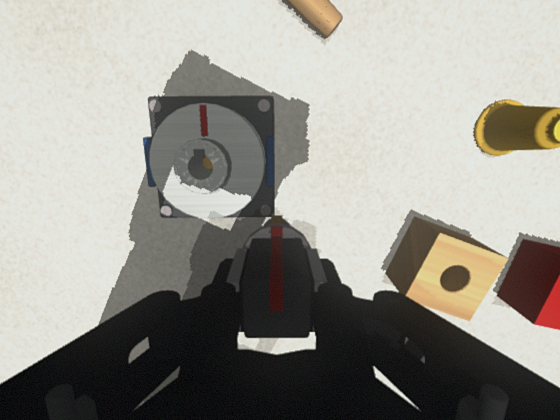

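The wrist view shows the shaft hanging in the grip, with the head at columns 242–312, its rear edge at row 337 and the stripe at column 277. The pulley sits ahead with its stripe parallel to the head's: hub at (202,165), bolts near (155,104), (264,104) and (166,211).

```bash
python3 - <<'E'
from h import *
p=np.load("wrist4.npy",allow_pickle=True).item();im=cv2.imread("pics/wrist4.png");g=cv2.cvtColor(im,6)
hsv=cv2.cvtColor(im,cv2.COLOR_BGR2HSV)
s=manip.state();T=R.from_rotvec(s['tool_rot']);t=s['tool_pos']
B=[]
for u,v in[(155,104),(264,104),(166,211)]:
    w=g[v-7:v+8,u-7:u+8].astype(float);m=w>(w.min()+w.max())/2
    n,l,st,c=cv2.connectedComponentsWithStats(m.astype(np.uint8))
    i=1+np.argmin(np.linalg.norm(c[1:]-7,axis=1));B.append([u-7+c[i][0],v-7+c[i][1]]);print(B[-1],st[i,4])
W=onz(p,B,.022)[:,:2];c=(W[1]+W[2])/2;d=W[0]-W[2];print('pulley',c,np.linalg.norm(W[1]-W[2])/2,np.degrees(np.arctan2(d[1],d[0])))
red=cv2.inRange(hsv,(0,120,40),(8,255,255))|cv2.inRange(hsv,(172,120,40),(180,255,255))
def fit(q,z,n):
    Q=onz(p,q,z)[:,:2];d=cv2.fitLine(Q.astype(np.float32),2,0,.01,.01).ravel();a=np.degrees(np.arctan2(d[1],d[0]));print(n,len(Q),Q.mean(0),a,a-180,a+180)
m=red.copy();m[:100]=0;m[140:]=0;m[:,:180]=0;m[:,230:]=0
fit(np.argwhere(m)[:,::-1].astype(float),.054,'rim stripe')
m=red.copy();m[:220]=0;m[320:]=0;m[:,:255]=0;m[:,300:]=0
q=np.argwhere(m)[:,::-1].astype(float);rows=np.unique(q[:,1]);print('rows',rows.min(),rows.max())
for r in range(int(rows.min()),int(rows.max())+1,8):
    x=q[q[:,1]==r,0];print(r,x.min() if len(x) else 0,x.max() if len(x) else 0,end=' | ')
fit(q[q[:,1]>262],t[2]+.021,'head stripe')
for v in(280,300,320):print(v,np.round(g[v,234:248]),g[v,306:322])
print('col',g[326:345,260])
for nm,uv in(("back",(277,337)),("strEnd",(277,rows.max()))):
    print(nm,T.inv().apply(onz(p,uv,t[2]+.021)-t))
# hub outline fit check
Wc=np.r_[c,.08];print('hub px',proj(p,Wc))
E
```

```text
[np.float64(151.36206896551724), np.float64(104.74137931034483)] 58
[np.float64(263.54918032786884), np.float64(104.91803278688525)] 122
[np.float64(165.78481012658227), np.float64(210.15189873417722)] 79
pulley [0.55339056 0.12827007] 0.07854921440748487 28.073344051310446
rim stripe 166 [0.58951439 0.14582978] 26.361565 -153.63843 206.36157
rows 227.0 311.0
227 271.0 281.0 | 235 271.0 281.0 | 243 278.0 280.0 | 251 271.0 279.0 | 259 271.0 281.0 | 267 271.0 280.0 | 275 270.0 282.0 | 283 270.0 282.0 | 291 270.0 282.0 | 299 270.0 282.0 | 307 270.0 282.0 | head stripe 613 [0.56247958 0.05655188] 26.158997 -153.841 206.159
280 [53 54 54 54 53 41 17 19 22 29 33 27 30 30] [40 36 38 33 35 31 33 40 53 62 61 62 64 65 66 67]
300 [21 18 16 17 21 15 23 19 20 28 33 28 28 27] [32 36 31 31 31 27 29 27 25 28 28 30 25 28 32 29]
320 [22 14 26 22 19 22 20 22 21 21 29 30 29 29] [36 30 34 34 28 27 24 25 20 26 24 25 28 24 25 30]
col [ 32  28  32  31  34  32  28  33  28  27  27  65 163 188 187 181 181 187
 186]
back [[-0.01137293 -0.0024933  -0.02099211]]
strEnd [[ 0.0003     -0.00250127 -0.02099949]]
hub px [[199.31885823 166.88040911]]
```

```bash
python3 -c "
from h import *
print(togo((.5525,.1265,.17),np.radians(26.35)))"; python3 -m jog '[[20,[0.08,-0.18,0],[0,0,0]],[20,[0.16,-0.345,0],[0,0,0]],[20,[0.16,-0.345,0.1],[0,0,0]],[20,[0.16,-0.345,0.2],[0,0,0]],[20,[0.16,-0.345,0.28],[0,0,-0.002]],[20,[0.16,-0.345,0.29],[0,0,-0.002]],[20,[0.16,-0.345,0.29],[0,0,-0.002]],[20,[0.16,-0.345,0.29],[0,0,-0.002]]]'; python3 - <<'E'
from h import *
print(togo((.5525,.1265,.17),np.radians(26.35)))
p,im=grab("scene");cv2.imwrite("pics/s5.png",im);p,w=grab("wrist");cv2.imwrite("pics/w5.png",w)
cv2.imwrite("pics/c5.png",cv2.resize(im[145:285,310:450],(600,600),interpolation=2))
E
```

```text
(array([ 0.16033215, -0.35053671,  0.29776952]), array([-8.97345446e-05,  2.01262032e-04, -1.67719196e-03]))
time: 7.15
tool_pos: [0.5532, 0.1256, 0.173]
tool_rot: [3.058, 0.72, 0.001]
ft_force: [0.3, 0.5, -2.4]
opening: 0.0254
gripper_force: 60.8
(array([-0.00132283, -0.00544531,  0.01494481]), array([ 7.57124104e-05, -2.39504949e-04,  7.98501410e-04]))
```

View pics/c5.png

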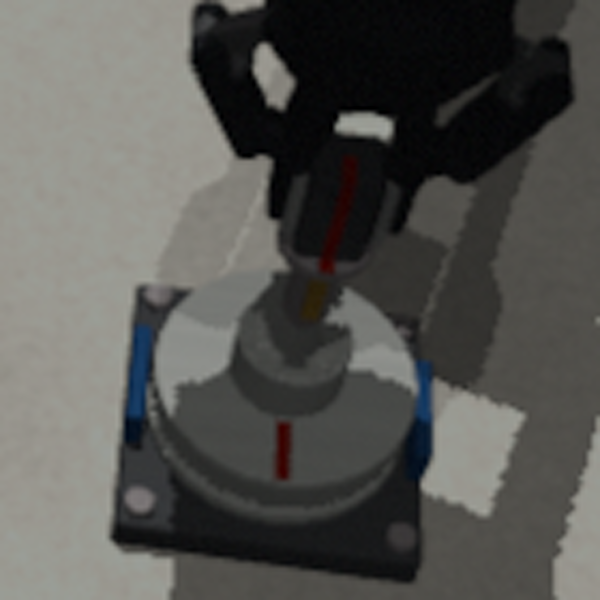

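The scene crop shows the tip hovering over the bore, with the key (brass, 313,300) and the head and rim stripes lined up towards the camera. The hub spans crop columns 233–353 and the collar about 280–392 at row 230. I'll compare these with the projections.

```bash
python3 - <<'E'
from h import *
p=manip.camera_params("scene");im=cv2.imread("pics/s5.png")
s=manip.state();T=R.from_rotvec(s['tool_rot']);t=s['tool_pos'];print(t,T.as_matrix()[:,2])
cr=lambda X:np.round((proj(p,X)-[310,145])*600/140,1)[0]
c=np.array([.5534,.1283])
t_=np.array([0,np.pi/2,np.pi,-np.pi/2])
def ext(cx,r,z):
    a=np.linspace(0,6.28,100);q=(proj(p,np.c_[cx[0]+r*np.cos(a),cx[1]+r*np.sin(a),0*a+z])-[310,145])*600/140
    return np.round(np.r_[q.min(0),q.max(0)],1)
print('rim',ext(c,.056,.054),'hub',ext(c,.0245,.08),'centre',cr(np.r_[c,.08]))
for y in(0,-.0025):
    f=lambda h:t+T.apply([.0016,y,.079-h])
    print(y,'tip',cr(f(0)),'tip circ',ext(f(0),.0065,f(0)[2]),'collar low',ext(f(.048),.019,f(.048)[2]),'collar up',ext(f(.054),.019,f(.054)[2]),'shank30',ext(f(.03),.01,f(.03)[2]), 'axis xy',f(0))
g=cv2.cvtColor(im,6);g=cv2.resize(g[145:285,310:450],(600,600),interpolation=2)
def edges(r,a,b):
    d=np.diff(cv2.GaussianBlur(g[r:r+1,a:b].astype(np.float32),(9,1),2))[0];i=np.argsort(-abs(d));out=[]
    for k in i:
        if all(abs(k-o)>10 for o,_ in out):out.append((k,d[k]))
        if len(out)==7:break
    return sorted((int(k+a),round(float(v),1)) for k,v in out)
for r in(230,245,255,300,310,375,395,430):print(r,edges(r,130,460))
E
```

```text
[0.55336667 0.12574724 0.17341584] [ 1.71676501e-03  3.34693006e-04 -9.99998470e-01]
rim [161.6 265.9 426.5 483.9] hub [244.5 287.8 363.3 384.2] centre [303.8 335.1]
0 tip [304.1 315.2] tip circ [288.1 302.4 320.1 328.2] collar low [276.1 205.1 374.5 282. ] collar up [278.5 195.5 377.6 272.5] shank30 [291.6 251.  342.4 291.1] axis xy [0.55493396 0.12648805 0.09441866]
-0.0025 tip [310.2 316. ] tip circ [294.2 303.2 326.2 328.9] collar low [282.5 205.9 381.  282.8] collar up [285.  196.2 384.1 273.3] shank30 [298.  251.7 348.8 291.9] axis xy [0.55381776 0.12872503 0.09441749]
230 [(172, -2.9), (240, 2.6), (277, -10.6), (294, -3.5), (373, 4.1), (389, -3.3), (401, 4.9)]
245 [(166, -2.8), (235, 2.7), (276, -10.2), (291, -3.9), (368, 2.5), (444, 2.9), (455, -2.5)]
255 [(160, -2.6), (224, 1.9), (235, -2.5), (281, -8.8), (296, -2.2), (362, 4.1), (445, 2.6)]
300 [(135, -14.1), (147, 6.2), (169, -6.1), (182, 7.5), (255, -7.7), (339, 8.5), (365, -5.2)]
310 [(134, -11.0), (149, -2.5), (171, 9.5), (244, -5.5), (329, 9.3), (378, -7.2), (423, 3.9)]
375 [(153, 11.6), (210, -4.8), (229, -3.1), (335, -2.8), (376, 7.9), (414, -9.6), (432, 2.5)]
395 [(145, 8.9), (159, 13.3), (174, -8.0), (241, -2.8), (337, 3.3), (418, -6.2), (431, 8.9)]
430 [(142, 3.6), (160, -2.9), (179, 2.6), (276, -6.9), (290, 5.7), (408, -6.4), (432, 17.1)]
```

```bash
python3 - <<'E'
from h import *
p=manip.camera_params("scene");im=cv2.imread("pics/s5.png")
big=cv2.resize(im[145:285,310:450],(1120,1120),interpolation=2);k=8
hsv=cv2.cvtColor(big,cv2.COLOR_BGR2HSV)
s=manip.state();T=R.from_rotvec(s['tool_rot']);t=s['tool_pos']
P=lambda X:proj(p,X)
red=cv2.inRange(hsv,(0,110,40),(10,255,255))|cv2.inRange(hsv,(170,110,40),(180,255,255))
br=cv2.inRange(hsv,(14,110,40),(32,255,255))
for n,m in(("red",red),("brass",br)):
    N,l,st,c=cv2.connectedComponentsWithStats(m)
    for i in range(1,N):
        if st[i,4]>150:
            x=st[i];print(n,'cent',(c[i]+.5)/k+[310,145],'box',x[0]/k+310,x[1]/k+145,(x[0]+x[2])/k+310,(x[1]+x[3])/k+145)
print('rim stripe pred',P([.5895,.1458,.054]))
a=np.radians(26.35);u=np.array([np.cos(a),np.sin(a),0]);c=np.array([.5534,.1283,0])
print('rim ends',P(np.array([c+u*r+[0,0,.054] for r in(.025,.056)])))
for y in(0,-.0025):
    f=lambda h,r,w=0:t+T.apply([.0016+r,y+w,.079-h])
    print(y,'key box',np.round(P(np.array([f(h,.014,w) for h in(16,46) for w in(-.0035,.0035)for h in[h/1000]])),1).tolist(),'key c',P(f(.031,.014)))
    print('   head stripe top ctr',P(f(.1,0)),'top edge',P(f(.1,.013)),'side bottom',P(f(.054,.013)),'collar edge up/lo',P(f(.054,.019)),P(f(.048,.019)))
E
```

```text
red cent [388.07840909 199.95568182] box 387.5 198.5 388.625 201.5
red cent [386.3491573  206.87668539] box 384.375 204.5 388.25 209.125
red cent [376.096964   250.18013252] box 374.375 243.5 377.875 256.875
brass cent [383.42005671 215.4117357 ] box 380.375 210.5 386.25 219.75
rim stripe pred [[377.60016313 249.90097896]]
rim ends [[378.04726104 242.81768776]
 [377.52153935 257.57380901]]
0 key box [[384.4, 219.9], [378.7, 224.8], [387.7, 209.3], [378.7, 224.7]] key c [[383.92189538 214.40012661]]
   head stripe top ctr [[391.80842191 181.3582111 ]] top edge [[391.74270561 187.61169761]] side bottom [[386.40655137 205.59243412]] collar edge up/lo [[386.35078694 208.46878637]] [[385.69081462 210.67519908]]
-0.0025 key box [[385.9, 220.1], [380.2, 224.9], [389.2, 209.5], [380.2, 224.9]] key c [[385.42160787 214.58283135]]
   head stripe top ctr [[393.40928706 181.54233986]] top edge [[393.36157667 187.79992686]] side bottom [[387.9431444 205.7768259]] collar edge up/lo [[387.89498881 208.65498359]] [[387.22479671 210.86086701]]
```

The residuals agree with the wrist camera: the shaft axis is already within about 0.6 mm of the bore. I'll lower it part way and feel the contact.

```bash
python3 -m jog '[[20,[-0.003,0,0.02],[0,0,0]],[20,[-0.003,0,0.05],[0,0,0]],[20,[-0.003,0,0.08],[0,0,0]],[20,[-0.003,0,0.1],[0,0,0]],[20,[-0.003,0,0.12],[0,0,0]],[20,[-0.003,0,0.12],[0,0,0]],[20,[-0.003,0,0.12],[0,0,0]]]'; python3 -c "
from h import *
s=manip.state();T=R.from_rotvec(s['tool_rot']);print(T.inv().apply(s['ft_force']),T.inv().apply(s['wrist_torque']),s['tool_pos'],T.as_euler('xyz',True))"
```

```text
time: 7.83
tool_pos: [0.5525, 0.1256, 0.1476]
tool_rot: [3.057, 0.722, 0.0]
ft_force: [4.7, -1.4, -5.9]
opening: 0.0255
gripper_force: 60.5
[3.59401128 3.32286889 5.94081358] [-0.69169169  0.84589764  0.02600464] [0.55245128 0.12556465 0.1476434 ] [ 1.79983279e+02 -1.74496856e-03  2.65665545e+01]
```

```bash
python3 -m jog '[[20,[0.002,0.002,0],[0,0,0]],[20,[0.003,0.003,0.005],[0,0,0]],[20,[0.003,0.003,0.01],[0,0,0]],[20,[0.003,0.003,0.01],[0,0,0]]]'; python3 -c "
from h import *
s=manip.state();T=R.from_rotvec(s['tool_rot']);print(T.inv().apply(s['ft_force']),T.inv().apply(s['wrist_torque']),s['tool_pos'],T.as_euler('xyz',True))"
```

```text
time: 8.17
tool_pos: [0.5529, 0.1254, 0.1458]
tool_rot: [-3.057, -0.722, 0.001]
ft_force: [-0.5, -0.1, -3.0]
opening: 0.0254
gripper_force: 60.9
[-0.51880631 -0.15307711  2.96715522] [ 0.04497639 -0.01892297  0.06007686] [0.55287282 0.12543722 0.14579258] [-1.79978474e+02  3.66515276e-02  2.65736109e+01]
```

Lateral force is now zero, so the shaft is centred. Next I'll push past the key entry point.

```bash
python3 -m jog '[[20,[0,0,0.01],[0,0,0]],[20,[0,0,0.02],[0,0,0]],[20,[0,0,0.03],[0,0,0]],[20,[0,0,0.04],[0,0,0]],[20,[0,0,0.04],[0,0,0]]]'; python3 -c "
from h import *
s=manip.state();T=R.from_rotvec(s['tool_rot']);print(T.inv().apply(s['ft_force']),T.inv().apply(s['wrist_torque']),s['tool_pos'],T.as_euler('xyz',True))"
```

```text
time: 8.58
tool_pos: [0.5529, 0.1254, 0.1374]
tool_rot: [-3.057, -0.722, 0.001]
ft_force: [0.3, 0.1, -3.3]
opening: 0.0252
gripper_force: 60.9
[0.28982345 0.04446145 3.3335275 ] [ 0.0257918  -0.01298248  0.00574417] [0.55288884 0.12537073 0.13741153] [-1.79987159e+02  4.12761040e-02  2.65720845e+01]
```

The key has entered the keyway without force. I'll continue down to just above the pin, then onto it.

```bash
python3 -m jog '[[20,[0,0,0.02],[0,0,0]],[20,[0,0,0.04],[0,0,0]],[20,[0,0,0.06],[0,0,0]],[20,[0,0,0.08],[0,0,0]],[20,[0,0,0.1],[0,0,0]],[20,[0,0,0.11],[0,0,0]],[20,[0,0,0.11],[0,0,0]]]'; python3 -c "
from h import *
s=manip.state();T=R.from_rotvec(s['tool_rot']);print(T.inv().apply(s['ft_force']),T.inv().apply(s['wrist_torque']),s['tool_pos'],T.as_euler('xyz',True))"
```

```text
time: 9.17
tool_pos: [0.5532, 0.1254, 0.1161]
tool_rot: [3.058, 0.722, 0.0]
ft_force: [-1.8, -0.6, 6.1]
opening: 0.0251
gripper_force: 62.1
[-1.88672335 -0.29861879 -6.0568886 ] [ 0.17254067 -0.47860292 -0.04214878] [0.55320485 0.12541147 0.116111  ] [ 1.79997954e+02 -8.63159653e-03  2.65689503e+01]
```

```bash
python3 -m jog '[[20,[-0.002,0,0.008],[0,0,0]],[20,[-0.002,0,0.016],[0,0,0]],[20,[-0.002,0,0.022],[0,0,0]],[20,[-0.002,0,0.026],[0,0,0]],[20,[-0.002,0,0.026],[0,0,0]]]'; python3 -c "
from h import *
s=manip.state();T=R.from_rotvec(s['tool_rot']);print(T.inv().apply(s['ft_force']),T.inv().apply(s['wrist_torque']),s['tool_pos'],T.as_euler('xyz',True))"
```

```text
time: 9.58
tool_pos: [0.5531, 0.1254, 0.1117]
tool_rot: [-3.057, -0.722, -0.002]
ft_force: [-2.5, 0.3, 8.7]
opening: 0.0255
gripper_force: 62.3
[-2.0370508  -1.38731363 -8.69246583] [ 0.26701618 -0.49228146  0.06097439] [0.553128   0.12535577 0.11171454] [ 1.79988189e+02 -7.00125564e-02  2.65740489e+01]
```

```bash
python3 -m jog '[[20,[0,0,0.003],[0,0,0]],[20,[0,0,0.006],[0,0,0]],[20,[0,0,0.006],[0,0,0]]]';python3 -m jog '[[20,[0,0,0.002],[0,0,0]],[20,[0,0,0.004],[0,0,0]],[20,[0,0,0.004],[0,0,0]]]'
```

```text
time: 9.83
tool_pos: [0.5532, 0.1254, 0.1111]
tool_rot: [-3.057, -0.722, -0.002]
ft_force: [-4.3, -0.7, 12.5]
opening: 0.0252
gripper_force: 63.0
time: 10.08
tool_pos: [0.5532, 0.1254, 0.111]
tool_rot: [-3.057, -0.722, -0.003]
ft_force: [-9.7, -0.9, 20.7]
opening: 0.0249
gripper_force: 64.1
```

```bash
python3 -m jog '[[20,[-0.002,0,0.001],[0,0,0]],[20,[-0.003,0,0.002],[0,0,0]],[20,[-0.003,0,0.002],[0,0,0]],[20,[-0.003,0,0.002],[0,0,0]]]';python3 - <<'E'
from h import *
p,w=grab("wrist");p2,im=grab("scene")
cv2.imwrite("pics/c6.png",np.hstack([cv2.resize(w,(533,400)),cv2.resize(im[180:260,350:403],(265,400),interpolation=2)]))
E
```

```text
time: 10.42
tool_pos: [0.5532, 0.1254, 0.1111]
tool_rot: [-3.057, -0.722, -0.005]
ft_force: [-5.7, 0.5, 20.9]
opening: 0.0251
gripper_force: 64.1
```

View pics/c6.png

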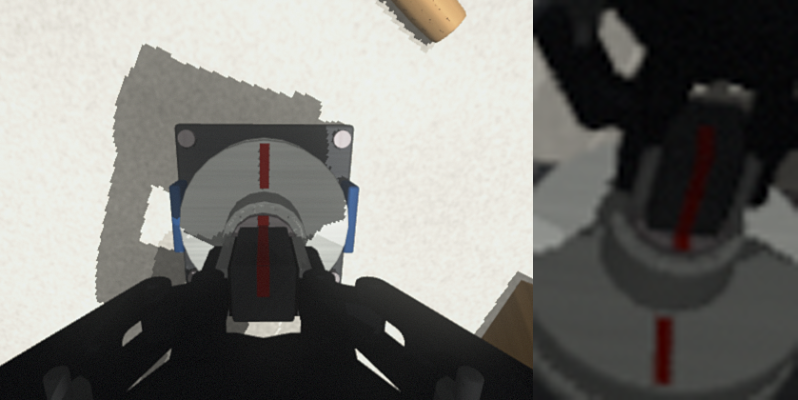

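The picture shows the collar flat on the hub with all the stripes in line. The force rose while TCP z stopped at 0.111, the computed home height. I'll check that it holds, then hand in.

```bash
python3 -m jog '[[20,[0,0,0],[0,0,0]],[20,[0,0,0],[0,0,0]],[20,[0,0,0],[0,0,0]],[20,[0,0,0],[0,0,0]],[20,[0,0,0],[0,0,0]],[20,[0,0,0],[0,0,0]]]' && python3 -c "
from cell import manip
s=manip.state();print(s['ft_force'],s['tool_pos'])
if s['ft_force'][2]>16: print(manip.close_job())"
```

```text
time: 11.02
tool_pos: [0.5532, 0.1254, 0.111]
tool_rot: [-3.057, -0.722, -0.005]
ft_force: [-5.7, 0.9, 21.7]
opening: 0.0253
gripper_force: 64.1
[-5.65062071  0.94925344 21.74962548] [0.55316078 0.1253585  0.11102613]
the job is handed in; nothing more can be done
None
```

The shaft is in the pulley hub with its key in the keyway and its collar home on the hub face, still gripped and pressed down with about 22 N; I handed the job in at about 11 s.

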